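# Close up the cutlery canteen

## Robot

A 6-joint arm with a two-finger parallel gripper is mounted at the origin on the work surface. World frame = base frame: x ahead of the robot, y to its left, z up, the work surface at z = 0. Lengths are in m, angles in rad, forces in N, time in s.
With the tool pointing down it reaches from about 0.425 to 0.95 m from the base axis. Payload 3.5 kg.
Tool frame: the origin (TCP) lies at the very end of the fingers, on their centre line; the grasp point (between the pads) lies 19 mm behind it; z points along the fingers, y is the line along which they close (so a half turn about z gives the same grasp; the last joint's range is limited). The gripper opens to 85 mm and grips with 20 to 120 N. Pads are 22 mm wide; open, the fingers measure 114 mm over their backs; the gripper's body (76 mm by 85 mm) begins 54 mm behind the grasp point. The pads swing forward as they close: fully open they stand 13 mm farther back than shut.
Start: joints at [-0.15, 0.286, 1.577, -0, 1.279, -0.15], TCP at [0.675, 0, 0.231] pointing down, gripper open.
Joint ranges: [-2.77, 2.77], [-0.9, 2.22], [0.21, 2.48], [-1.53, 4.67], [0.24, 2.81], [-2.84, 2.84]. Speed limits (rad/s): [2.79, 2.79, 3.14, 3.14, 3.14, 3.14].

## Interface

Orientations are given as a unit quaternion [x, y, z, w].
In Python, from plant import ctrl gives the robot as it stands.
- The arm moves only by the tool carry_out, never from a script. Its argument "deltas" is one flat list of numbers, 6 for each row, row after row: the shift along the tool's x, y, z in m, then the turn, a rotation vector about the tool's x, y, z in rad. A call has 1 to 5 rows; each row is the pose to reach, as a shift and turn from the pose commanded when the call began, along the tool's axes at that moment; what a row does not reach only later rows make up. A row lasts 1/8 s, in which the tool goes at most 62.5 mm and 10.7 degrees, less where a joint would pass 70% of its speed; a pose out of reach is approached as far as the arm can. A call with a gripper value outside its range is refused whole. "grip" is the opening in per cent of the stroke, from 0 (shut) to 100 (fully open), set as the call begins (left out, the last holds). The fingers move at their own pace and stop on an object; "grip_force" is the grip in N (left out, the last holds). Time passes only in rows, so rows that repeat a pose let the fingers close. It gives the time, the measured TCP pose, the force, the opening and the grip force at its end, in the units of the state.
- ctrl.get_state(): the state, without advancing time (a new reading comes with each control period).
- ctrl.read_camera(name): name is "scene" or "side" or "wrist"; returns (picture, depth): 420x560x3 uint8, red, green, blue; 420x560 float32, m along the optical axis (not along the pixel's ray), 0 where there is no reading.
- ctrl.camera_model(name): a dict with "intrinsics" (3x3 intrinsics, pixels), "extrinsics" (4x4, takes a point from world to camera coordinates); the wrist camera has in their place "hand_eye" (4x4, takes a point from camera to tool coordinates, whose origin is the TCP and whose axes are the flange's). Camera axes: x right, y down, z forward; pixel columns grow to the right and rows downward; lengths in m; the calibration is good to about 2 mm. A picture is of the moment at which its call begins: read the wrist's pose just before it. camera_model takes no time and is no camera call.
- ctrl.sign_off(): hands the job in; it is judged then, once.
Trained networks look in the newest picture that a camera, given by its name, has taken for a name from the list of things; names that differ only in an ending like _2 or _b are one class to them, and where a whole thing is asked for, a point or a joint stands for the part that bears it (a point fixed in the world has none). Each returns a list of dicts, best first, with "score" (0 to 1); they miss things now and then, are a little off and sometimes report something else, mostly with a low value. They report only what shows in the picture. A call takes as long as a camera call.
- ctrl.find_in(camera, query): "uv" ([column, row] in pixels, amid what is visible of it).
The state is a dict: "time": time; "qpos": joint angles; "dq": joint speeds; "joint_efforts": joint torques, N m; "eef_pos": TCP position; "tcp_rot": TCP orientation; "contact_force": force on the tool from outside, world axes, zero at the start; "wrist_torque": the same for the moment, N m; "opening": opening from 0.0 (shut) to 1.0 (fully open); "finger_force": force on a finger pad.
Only numpy, scipy, OpenCV 4.12 (cv2) and the standard library are available. Lean on these libraries where they do the work, as an engineer would, in place of code of your own. Each camera call takes 0.05 s, during which the arm holds its last target. There are 200 camera calls.

## Task

The wooden cutlery canteen on the sideboard has been left open. Close it up with your fingertips, in either order: push its drawer fully home and push its lid down until it is fully shut, letting neither of them slam. Nothing is to be picked up, and the lazy susan with its glasses and jigger, the rum bottle, the scoop and the stopper stay where they are.

Things in the scene. Friction and masses are not known exactly. Their poses are not given: they have to be found in the camera images.
- canteen: Wooden cutlery canteen (flatware chest), heavy, does not shift: 230 deep (its x) by 320 wide (its y), carcass 86 high, the lid 26 more; a 10 high plinth stands 5 proud all round. Origin: centre of its underside, on the tiles. x points from the drawer front (plane x = -115) to the hinged back (x = +115), z up; the drawer opens towards -x. Above the drawer the front is a fixed rail, z = 58 to 86.
- drawer (a joint): How far the drawer is out, m: 0 = fully home, its front flush with the carcass front; it starts 0.045 to 0.085 out; stop at 0.15. A light push of 2 to 5 N moves it, and it stays where it is left.
- drawer_front (a point): Centre of the drawer's front face, at the foot of its brass knob, 34 above the tiles; moves with the drawer; axes as the canteen's. The wooden front is 302 wide and 42 high (z = 13 to 55), flat left and right of the knob. The knob, in the middle, is 18 in diameter and 20 proud. The drawer can be pushed on the wood or on the knob's flat end.
- lid (a joint): Opening angle of the lid, rad: 0 = shut, flat on the carcass; it starts 0.9 to 1.35 open (pi/2 would be upright); stop at 1.75. Stiff friction hinges hold it at any angle, so it does not fall: it must be pushed all the way, with about 1 to 7 N near its free edge.
- lid_hinge (a point): Point on the lid's hinge axis, mid-width, at the canteen's top back edge, 86 above the tiles; fixed to the canteen (x = +115 in its frame). The axis runs along the canteen's y. Same axes as the canteen.
- lid_edge (a point): Middle of the lid's free edge, at the corner of its outer face (the top, when shut) and its front face; moves with the lid. z is the outward normal of the outer face, x points from the free edge to the hinge. Lid: shallow wooden tray, 230 from hinge axis to free edge, 320 wide, 26 thick, outer face flat, 26 from the hinge axis. Open, this face looks up and beyond the canteen's back: push there.
- rum: Sealed amber rum bottle, 74 in diameter, 270 high, standing by the canteen, near its back corner. Origin: centre of its underside. Leave alone.
- scoop: Red plastic scoop, 185 long, 60 wide, 43 high, lying on the tiles in front of the canteen, off to one side. Origin: underside of the bowl, near its back; x points out of the bowl's mouth (bowl 95 long), the handle runs 90 the other way. Leave alone.
- stopper: Glass decanter stopper standing on its round head, stem up, 44 in diameter, 52 high, on the tiles in front of the canteen, off to the other side. Origin: centre of its underside. Leave alone.
- susan: Pale wood two-tier lazy susan behind the canteen: lower tier 310 in diameter, top at 28, upper tier 180 in diameter, top at 142. Origin: its axis, on the tiles. The tiers turn freely: do not touch.
- jigger: Steel double-cone jigger, 45 in diameter, 78 high, standing on the upper tier. Origin: centre of its underside. Leave alone.
- glass0: Small clear glass, 58 in diameter, 72 high, standing on the lower tier. Origin: centre of its underside. Leave alone.
- glass1: Small clear glass, 58 in diameter, 72 high, standing on the lower tier. Origin: centre of its underside. Leave alone.
- glass2: Small clear glass, 58 in diameter, 72 high, standing on the lower tier. Origin: centre of its underside. Leave alone.
- glass3: Small clear glass, 58 in diameter, 72 high, standing on the lower tier. Origin: centre of its underside. Leave alone.

How it is judged:
At the end, for the whole second after the job is handed in: The drawer is within 4 mm of fully home and the lid within 0.03 rad (7 mm at its free edge) of fully shut; the bottle, scoop, stopper, jigger and glasses are at rest within 20 mm of where they stood (value of joint drawer below 0.004 m and value of joint lid below 0.03 rad and distance of each of rum, scoop, stopper, jigger, glass0, glass1, glass2, glass3 from where it was at the start of the episode below 0.02 m and linear speed of each of rum, scoop, stopper, jigger, glass0, glass1, glass2, glass3 below 0.02 m/s); the robot touches nothing.
It fails at once if the bottle, scoop, stopper, jigger or a glass is picked up, or shifted by more than 25 mm (distance of any of rum, scoop, stopper, jigger, glass0, glass1, glass2, glass3 from where it was at the start of the episode above 0.025 m).
It fails at once if the bottle, scoop, stopper, jigger or a glass is tipped over (angle between any of rum, scoop, stopper, jigger, glass0, glass1, glass2, glass3's own z axis and vertical above 0.35 rad).
It fails at once if the lid is slammed (faster than 2 rad/s in its last 0.3 rad) or the drawer is (faster than 0.35 m/s in its last 20 mm) ((value of joint lid below 0.3 rad and velocity of joint lid below -2 rad/s) or (value of joint drawer below 0.02 m and velocity of joint drawer below -0.35 m/s)).
It fails at once if the drawer is pulled out instead of pushed (value of joint drawer above 0.1 m).
It fails at once if the lid is lifted instead of pushed down (value of joint lid above 1.5 rad).
It also fails if it takes over 48 s, if anything falls off the work surface, if the arm or the gripper's body presses on something with over 40 N, if the wrist force passes 120 N, or if a joint passes its speed limit or range.

## Working session

There is one attempt and no reset: what is moved stays moved. The work goes in short steps, Python scripts to look and compute and a tool call to move; the robot and the scene stay as the last step left them, time stands still between calls to the robot, and variables do not carry over. Pictures are saved under pics/ and viewed, at most 10 in all, crops included, and the job is handed in when it is done.

Besides the shell and the picture viewer there is one more tool, called after "Request:" as name(argument=value, ...), one argument or row to a line, values as JSON. carry_out: Moves the arm, as the interface text tells. Its arguments: {"type":"object","properties":{"deltas":{"type":"array"},"grip":{"type":"number"},"grip_force":{"type":"number"}},"required":["deltas"]}

```bash
mkdir -p pics; cat > h.py <<'E'
import numpy as np,cv2
from plant import ctrl
from scipy.spatial.transform import Rotation as R
def cloud(n):
    im,d=ctrl.read_camera(n);m=ctrl.camera_model(n);K=np.array(m["intrinsics"]);T=np.linalg.inv(np.array(m["extrinsics"]))
    v,u=np.mgrid[:d.shape[0],:d.shape[1]]
    P=np.stack([(u-K[0,2])/K[0,0]*d,(v-K[1,2])/K[1,1]*d,d],-1)@T[:3,:3].T+T[:3,3]
    P[d==0]=np.nan
    return im,P
E
python3 - <<'E'
from h import *
ims=[]
for n in("scene","side"):
    im,P=cloud(n);np.save(n+".npy",P);np.save(n+"_im.npy",im);cv2.imwrite(f"pics/{n}0.png",im[:,:,::-1])
    for q in("canteen","drawer_front","lid","lid_edge","rum","scoop","stopper","susan","jigger"):
        r=ctrl.find_in(n,q)
        for x in r[:1]:
            u,v=map(int,x["uv"]);print(n,q,round(x["score"],2),u,v,P[v,u].round(3))
s=ctrl.get_state();print(s["time"],s["eef_pos"],s["tcp_rot"],s["contact_force"])
E
```

```text
scene drawer_front 0.63 357 211 [0.647 0.108 0.061]
scene lid 0.68 283 199 [ 0.547 -0.1    0.205]
scene lid_edge 0.63 280 199 [ 0.541 -0.107  0.201]
scene rum 0.41 294 203 [ 0.583 -0.085  0.243]
scene scoop 0.79 372 139 [0.438 0.3   0.004]
scene stopper 0.46 394 211 [0.694 0.224 0.02 ]
scene susan 0.64 183 260 [ 0.554 -0.434  0.137]
scene jigger 0.58 154 247 [ 0.494 -0.488  0.181]
side canteen 0.7 228 233 [0.569 0.071 0.084]
side drawer_front 0.58 225 244 [0.566 0.095 0.015]
side lid 0.7 286 193 [ 0.546 -0.129  0.167]
side lid_edge 0.75 290 194 [ 0.543 -0.142  0.149]
side rum 0.74 257 138 [ 0.739 -0.159  0.186]
side scoop 0.68 190 313 [0.449 0.299 0.004]
side stopper 0.48 165 237 [0.687 0.238 0.043]
side susan 0.96 365 166 [ 0.486 -0.387  0.142]
side jigger 0.7 391 137 [ 0.505 -0.496  0.182]
1.0 [6.74989929e-01 3.36527871e-05 2.31359556e-01] [7.07106267e-01 7.07107294e-01 4.67713652e-06 2.54786017e-05] [-0.29703281 -0.82846524  0.20787972]
```

View pics/scene0.png

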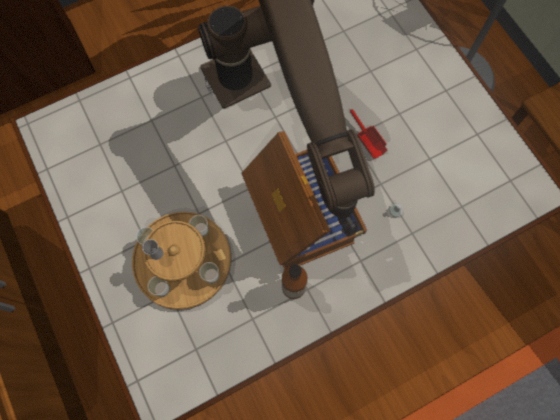

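View pics/side0.png

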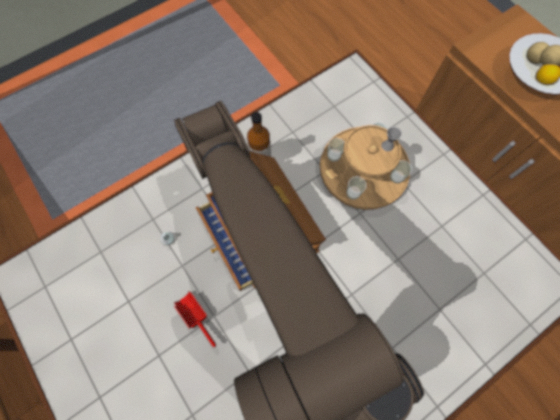

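The scene view shows the brown lid with corners near (243,175), (282,133), (327,212), (288,262). The drawer points right towards the stopper (394,211) and scoop (372,139), and the gripper is above the box at (345,200). In the side view the arm hides most of the canteen. Next I'll fit the planes.

```bash
python3 - <<'E'
from h import *
P=np.load("scene.npy")
m=np.zeros(P.shape[:2],np.uint8);cv2.fillPoly(m,[np.array([[255,175],[279,146],[314,205],[288,245]])],1)
Q=P[m>0];Q=Q[np.isfinite(Q[:,0])]
for _ in range(5):
    c=Q.mean(0);n=np.linalg.svd(Q-c,full_matrices=False)[2][2];n*=np.sign(n[2]);Q=Q[abs((Q-c)@n)<.008]
print(len(Q),c.round(3),n.round(3),"angle from horiz",np.arccos(n[2]))
# all points on that plane
A=P.reshape(-1,3);A=A[np.isfinite(A[:,0])];A=A[(abs((A-c)@n)<.006)&(np.linalg.norm(A-c,axis=1)<.25)&(A[:,2]>.05)]
h=np.array([n[0],n[1],0]);h/=np.linalg.norm(h);y=np.cross([0,0,1],h);up=np.cross(h,y)
s=np.cross(n,y);s*=np.sign(s[2])  # up along lid
a=(A-c)@s;b=(A-c)@y
print("h",h.round(3),np.degrees(np.arctan2(h[1],h[0])),"y",y.round(3));print("along",np.percentile(a,[0,1,5,50,95,99,100]).round(3));print("width",np.percentile(b,[0,1,5,50,95,99,100]).round(3))
tip=c+s*np.percentile(a,99);print("tip height",tip.round(3))
th=np.arccos(n[2]);bm=(np.percentile(b,1)+np.percentile(b,99))/2
at=np.percentile(a,99.3);print("edge mid",(c+s*at+y*bm).round(3)); hp=c+s*(at-.23)+y*bm-n*.026;print("hinge",hp.round(3))
from math import sin
print("edge z expected",.086+.23*sin(th)+.026*np.cos(th))
# drawer/front points in canteen frame
hx=hp.copy();hx[2]=0
for nm in("scene","side"):
    B=np.load(nm+".npy").reshape(-1,3);B=B[np.isfinite(B[:,0])]-hx
    X=B@h+.115;Y=B@y
    k=(X<-.1)&(X>-.24)&(abs(Y)<.16)&(B[:,2]<.075)&(B[:,2]>.03)
    print(nm,k.sum());
    if k.sum()>20: print(np.percentile(X[k],[0,1,5,10,25,50,75]).round(3),np.percentile(Y[k],[1,10,50,90,99]).round(3)); print(np.c_[np.histogram(X[k],np.arange(-.24,-.1,.01))[0]].T)
    k=(X<.2)&(X>-.3)&(abs(Y)<.2)&(B[:,2]<.095)&(B[:,2]>.08)
    if k.sum()>20:print("rim",np.percentile(X[k],[1,5,95,99]).round(3),np.percentile(Y[k],[1,5,95,99]).round(3))
    for q,w in(("rum",(.739,-.159)),):pass
for nm,w in dict(rum=(.739,-.165),scoop=(.44,.3),stopper=(.69,.23),susan=(.55,-.434),jig=(.505,-.496)).items():
    d=np.array(w)-hx[:2];print(nm,(d@h[:2]+.115).round(3),(d@y[:2]).round(3))
E
```

```text
2872 [ 0.54  -0.093  0.222] [-0.081 -0.823  0.562] angle from horiz 0.9737554312249692
h [-0.097 -0.995  0.   ] -95.58713821139052 y [ 0.995 -0.097  0.   ]
along [-0.148 -0.141 -0.131 -0.018  0.079  0.085  0.191]
width [-0.159 -0.153 -0.139  0.012  0.151  0.161  0.243]
tip height [ 0.544 -0.045  0.293]
edge mid [ 0.548 -0.045  0.294]
hinge [ 0.538 -0.153  0.089]
edge z expected 0.2908277935829304
scene 250
[-0.163 -0.161 -0.16  -0.159 -0.157 -0.152 -0.151] [-0.124 -0.107  0.091  0.146  0.158]
[[  0   0   0   0   0   0   0  17 193  10  10   4   3]]
rim [-0.11  -0.095  0.09   0.11 ] [-0.161 -0.157  0.158  0.159]
side 494
[-0.183 -0.18  -0.164 -0.163 -0.161 -0.157 -0.142] [-0.149 -0.142  0.009  0.144  0.151]
[[  0   0   0   0   0   5  15 127 208  22  24  24  13]]
rim [-0.116 -0.116  0.127  0.14 ] [-0.159 -0.157  0.186  0.195]
rum 0.108 0.201
scoop -0.326 -0.141
stopper -0.281 0.114
susan 0.394 0.04
jig 0.46 0.001
```

Request:
carry_out(
  deltas=[0, 0, -0.05, 0, 0, 0.03, 0, 0, -0.1, 0, 0, 0.06, 0, 0, -0.15, 0, 0, 0.097, 0, 0, -0.15, 0, 0, 0.097],
  grip=0,
)

```text
time: 1.5
eef_pos: [0.6766, -0.0001, 0.3888]
tcp_rot: [0.741, 0.672, 0.004, 0.005]
contact_force: [0.5, -0.0, 0.3]
opening: 0.144
finger_force: 0.0
```

Request:
carry_out(
  deltas=[-0.04, -0.04, 0, 0, 0, 0, -0.08, -0.08, 0, 0, 0, 0, -0.115, -0.122, 0, 0, 0, 0, -0.115, -0.122, 0, 0, 0, 0, -0.115, -0.122, 0.03, 0, 0, 0],
)

```text
time: 2.12
eef_pos: [0.5434, -0.1031, 0.3534]
tcp_rot: [0.741, 0.672, 0.002, 0.003]
contact_force: [-0.2, -0.8, -1.0]
opening: 0.002
finger_force: 0.0
```

```bash
python3 - <<'E'
from h import *
a=[ctrl.read_camera(n)[0] for n in("scene","side")]
cv2.imwrite("pics/p1.png",np.hstack([cv2.resize(x[60:340,80:480],(400,280)) for x in a])[:,:,::-1])
p=ctrl.get_state()["eef_pos"];print(p,ctrl.get_state()["contact_force"])
d=p[:2]-np.array([.549,-.039]);print(d@[-.097,-.995],d@[.995,-.097])
E
```

```text
[ 0.54128493 -0.10178152  0.34679144] [-0.43057655 -0.0305635  -0.36042882]
0.063215977108008 -0.0015866888592460347
```

View pics/p1.png

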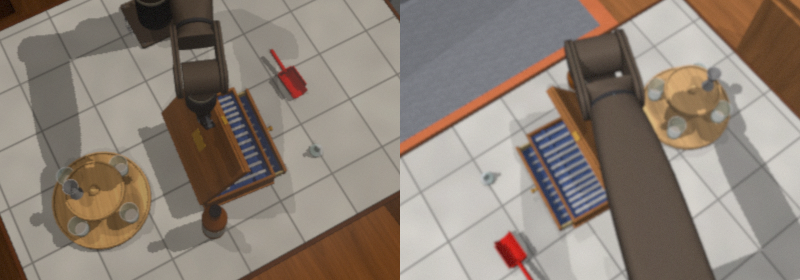

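The lid edge and open drawer are clear. In the scene panel the gripper is at (208,118), above the lid's outer face near the middle of the free edge. I'll descend and push along the arc.

Request:
carry_out(
  deltas=[0, 0, 0.03, 0, 0, 0, 0, 0, 0.06, 0, 0, 0, 0, 0, 0.06, 0, 0, 0],
)

```text
time: 2.6
eef_pos: [0.5416, -0.1017, 0.2885]
tcp_rot: [0.74, 0.672, -0.001, -0.003]
contact_force: [0.0, 0.0, 1.2]
opening: -0.001
finger_force: 0.0
```

Request:
carry_out(
  deltas=[0.029, 0, 0.018, 0, 0, 0, 0.041, 0, 0.025, 0, 0, 0, 0.058, 0, 0.036, 0, 0, 0, 0.073, 0, 0.049, 0, 0, 0, 0.087, 0, 0.064, 0, 0, 0],
)

```text
time: 3.22
eef_pos: [0.5516, -0.015, 0.2273]
tcp_rot: [0.741, 0.672, 0.001, 0.001]
contact_force: [1.5, -0.4, 2.9]
opening: 0.001
finger_force: 1.1
```

Request:
carry_out(
  deltas=[0.013, 0, 0.016, 0, 0, 0, 0.024, 0, 0.033, 0, 0, 0, 0.033, 0, 0.051, 0, 0, 0, 0.037, 0, 0.06, 0, 0, 0, 0.04, 0, 0.069, 0, 0, 0],
)

```text
time: 3.85
eef_pos: [0.5542, 0.024, 0.1573]
tcp_rot: [0.741, 0.672, -0.001, -0.001]
contact_force: [0.4, 0.6, 1.3]
opening: -0.002
finger_force: 0.7
```

Request:
carry_out(
  deltas=[0.003, 0, 0.009, 0, 0, 0, 0.005, 0, 0.018, 0, 0, 0, 0.007, 0, 0.026, 0, 0, 0, 0.008, 0, 0.034, 0, 0, 0, 0.009, 0, 0.04, 0, 0, 0],
)

```text
time: 4.47
eef_pos: [0.5557, 0.0328, 0.1179]
tcp_rot: [0.741, 0.672, 0.0, 0.0]
contact_force: [0.2, 1.5, 1.2]
opening: 0.008
finger_force: 0.6
```

Now I'll press gently to seat the lid.

Request:
carry_out(
  deltas=[0, 0, 0.003, 0, 0, 0, 0, 0, 0.006, 0, 0, 0, 0, 0, 0.006, 0, 0, 0],
)

```text
time: 4.85
eef_pos: [0.5555, 0.0326, 0.1122]
tcp_rot: [0.741, 0.672, -0.0, 0.0]
contact_force: [-0.2, -0.8, -0.5]
opening: -0.001
finger_force: 0.0
```

Request:
carry_out(
  deltas=[0, 0, 0.002, 0, 0, 0, 0, 0, 0.004, 0, 0, 0, 0, 0, 0.004, 0, 0, 0],
)

```text
time: 5.22
eef_pos: [0.5557, 0.0325, 0.1119]
tcp_rot: [0.74, 0.672, -0.001, -0.0]
contact_force: [-8.1, 0.5, 15.9]
opening: -0.001
finger_force: 8.3
```

Request:
carry_out(
  deltas=[0, 0, -0.03, 0, 0, 0, 0, 0, -0.06, 0, 0, 0, 0.06, 0, -0.06, 0, 0, 0, 0.12, 0, -0.06, 0, 0, 0, 0.16, 0, -0.06, 0, 0, 0],
)

```text
time: 5.85
eef_pos: [0.571, 0.194, 0.1683]
tcp_rot: [0.74, 0.672, 0.0, 0.0]
contact_force: [1.2, -1.0, -0.7]
opening: -0.002
finger_force: 0.0
```

```bash
python3 - <<'E'
from h import *
C=np.array([.549,-.039]);h=np.array([-.097,-.995]);y=np.array([.995,-.097]);a=[]
for n in("scene","side"):
    im,P=cloud(n);a.append(im[60:340,80:480])
    B=P.reshape(-1,3);B=B[np.isfinite(B[:,0])];X=(B[:,:2]-C)@h;Y=(B[:,:2]-C)@y
    k=(abs(X)<.1)&(abs(Y)<.14)&(B[:,2]>.09)&(B[:,2]<.14)
    f=np.linalg.lstsq(np.c_[X[k],0*X[k]+1],B[k,2],rcond=None)[0] if k.sum() else 0
    print(n,k.sum(),"lid slope,z",f)
    k=(X<-.13)&(X>-.21)&(abs(Y)<.16)&(B[:,2]<.07)&(B[:,2]>.03)
    print(k.sum(),np.percentile(X[k],[1,5,10,25,50,75]).round(3))
p=ctrl.get_state()["eef_pos"];d=p[:2]-C;print(p,d@h,d@y)
cv2.imwrite("pics/p2.png",np.hstack(a)[:,:,::-1])
E
```

```text
scene 5671 lid slope,z [0.00037006 0.11253438]
502 [-0.178 -0.162 -0.161 -0.158 -0.154 -0.152]
side 5771 lid slope,z [-0.00215996  0.11228449]
183 [-0.165 -0.164 -0.163 -0.161 -0.158 -0.156]
[0.5707694  0.19524462 0.16814836] -0.23518502562849777 -0.001061179698788578
```

View pics/p2.png

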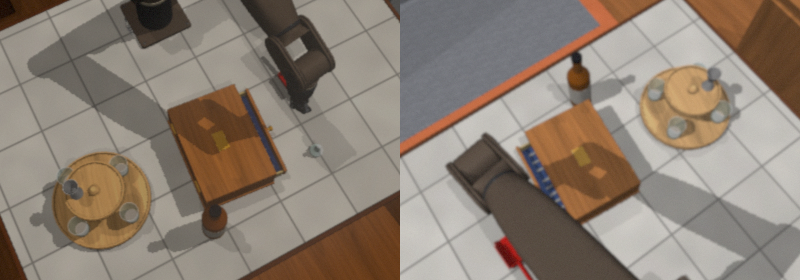

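The lid is flat (slope about 0, z 0.1125) and the drawer is still about 48 mm out. The gripper is in front of the knob. I'll descend and push.

Request:
carry_out(
  deltas=[0, 0.001, 0.04, 0, 0, 0, 0, 0.001, 0.08, 0, 0, 0, 0, 0.001, 0.12, 0, 0, 0, 0, 0.001, 0.138, 0, 0, 0, 0, 0.001, 0.138, 0, 0, 0],
)

```text
time: 6.58
eef_pos: [0.5712, 0.1912, 0.0291]
tcp_rot: [0.741, 0.672, -0.001, -0.001]
contact_force: [0.6, 0.4, 0.6]
opening: 0.002
finger_force: 0.0
```

Request:
carry_out(
  deltas=[-0.015, 0, 0, 0, 0, 0, -0.03, 0, 0, 0, 0, 0, -0.042, 0, 0, 0, 0, 0, -0.054, 0, 0, 0, 0, 0, -0.066, 0, 0, 0, 0, 0],
)

```text
time: 7.2
eef_pos: [0.5662, 0.1255, 0.031]
tcp_rot: [0.741, 0.672, 0.001, 0.0]
contact_force: [0.1, 1.6, 1.5]
opening: 0.002
finger_force: 0.9
```

Request:
carry_out(
  deltas=[-0.005, 0, 0, 0, 0, 0, -0.01, 0, 0, 0, 0, 0, -0.014, 0, 0, 0, 0, 0, -0.017, 0, 0, 0, 0, 0, -0.019, 0, 0, 0, 0, 0],
)

```text
time: 7.82
eef_pos: [0.5639, 0.1072, 0.0303]
tcp_rot: [0.741, 0.672, 0.0, 0.0]
contact_force: [0.0, 0.6, 0.1]
opening: -0.003
finger_force: 0.8
```

Request:
carry_out(
  deltas=[-0.001, 0, 0, 0, 0, 0, -0.002, 0, 0, 0, 0, 0, -0.003, 0, 0, 0, 0, 0, -0.003, 0, 0, 0, 0, 0],
)

```text
time: 8.32
eef_pos: [0.5636, 0.1047, 0.0303]
tcp_rot: [0.741, 0.672, 0.0, -0.0]
contact_force: [1.5, 4.3, 0.0]
opening: 0.001
finger_force: 1.9
```

Request:
carry_out(
  deltas=[-0.002, 0, 0, 0, 0, 0, -0.004, 0, 0, 0, 0, 0, -0.004, 0, 0, 0, 0, 0],
)

```text
time: 8.7
eef_pos: [0.5636, 0.1045, 0.0304]
tcp_rot: [0.742, 0.671, 0.004, -0.002]
contact_force: [3.4, 16.6, -1.4]
opening: 0.003
finger_force: 8.3
```

It has hit a solid stop. I'll back off, lift and check.

Request:
carry_out(
  deltas=[0.025, 0, 0, 0, 0, 0, 0.05, 0, 0, 0, 0, 0, 0.08, 0, -0.03, 0, 0, 0, 0.09, 0, -0.08, 0, 0, 0, 0.09, 0, -0.14, 0, 0, 0],
)

```text
time: 9.32
eef_pos: [0.5703, 0.1898, 0.1699]
tcp_rot: [0.74, 0.673, -0.003, -0.001]
contact_force: [0.4, 0.6, 0.2]
opening: -0.002
finger_force: 0.0
```

Request:
carry_out(
  deltas=[0, 0, -0.05, 0, 0, 0, 0, 0, -0.05, 0, 0, 0, 0, 0, -0.05, 0, 0, 0],
)

```text
time: 9.7
eef_pos: [0.5712, 0.1893, 0.2194]
tcp_rot: [0.741, 0.672, -0.001, -0.0]
contact_force: [-1.3, 0.4, -0.9]
opening: -0.003
finger_force: 0.0
```

```bash
python3 - <<'E'
from h import *
C=np.array([.549,-.039]);h=np.array([-.097,-.995]);y=np.array([.995,-.097]);a=[]
for n in("scene","side"):
    im,P=cloud(n);a.append(im[60:340,80:480]);P0=np.load(n+".npy")
    B=P.reshape(-1,3);B=B[np.isfinite(B[:,0])];X=(B[:,:2]-C)@h;Y=(B[:,:2]-C)@y
    k=(abs(X)<.1)&(abs(Y)<.14)&(B[:,2]>.09)&(B[:,2]<.14)
    print(n,"lid",np.linalg.lstsq(np.c_[X[k],0*X[k]+1],B[k,2],rcond=None)[0])
    k=(X<-.105)&(X>-.21)&(abs(Y)<.16)&(B[:,2]<.055)&(B[:,2]>.02)
    if k.sum():print(k.sum(),np.percentile(X[k],[1,5,10,25,50,75]).round(3))
s=ctrl.get_state();print(s["time"],s["eef_pos"],s["contact_force"])
cv2.imwrite("pics/p3.png",np.hstack(a)[:,:,::-1])
E
```

```text
scene lid [0.00148475 0.11249628]
11 [-0.134 -0.134 -0.134 -0.133 -0.13  -0.11 ]
side lid [-0.00151885  0.11241818]
40 [-0.136 -0.135 -0.134 -0.131 -0.122 -0.117]
9.8 [0.57056189 0.18934771 0.21771996] [-0.4303169  -0.17180422 -0.65792855]
```

View pics/p3.png

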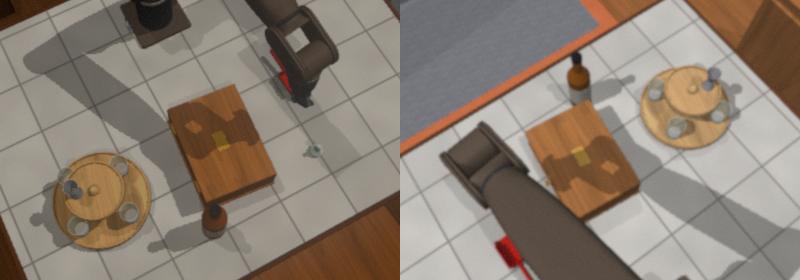

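The pictures show the lid flat and the drawer flush, with the knob end at x = -135 as it should be. The other objects look unmoved and the arm is clear.

```bash
python3 -c "
from plant import ctrl
print(ctrl.sign_off())"
```

```text
the job is handed in; nothing more can be done
None
```

The canteen's lid is fully shut and its drawer fully home. Both were pushed slowly, nothing else looks moved, and the job was handed in with the arm clear at about 10 s; the hand-in returned no verdict.

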